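Cover the vacuum chamber and hold its throttle lever half open

ROBOT

A 6-joint arm with a two-finger parallel gripper is mounted at the origin on the work surface. World frame = base frame: x ahead of the robot, y to its left, z up, the work surface at z = 0. Lengths are in m, angles in rad, forces in N, time in s.
With the tool pointing down it reaches from about 0.425 to 0.95 m from the base axis. Payload 3.5 kg.
Tool frame: the origin (TCP) lies between the finger pads; the fingertips stand 17 mm ahead of it and the grasp point (between the pads) lies 2 mm behind it; z points along the fingers, y is the direction in which the jaws open and shut (so a half turn about z gives the same grasp; the last joint's range is limited). The gripper opens to 85 mm and grips with 20 to 120 N. Pads are 22 mm wide; open, the fingers measure 114 mm over their backs; the gripper's body (76 mm by 85 mm) begins 54 mm behind the grasp point. The pads swing forward as they close: fully open they stand 13 mm farther back than shut.
Start: joints at [-1.315, 0.286, 1.577, -0, 1.279, -0.15], TCP at [0.266, -0.62, 0.248] pointing down, gripper open.
Joint ranges: [-2.77, 2.77], [-0.9, 2.22], [0.21, 2.48], [-1.53, 4.67], [0.24, 2.81], [-2.84, 2.84]. Speed limits (rad/s): [2.79, 2.79, 3.14, 3.14, 3.14, 3.14].

INTERFACE

Orientations are given as a unit quaternion [x, y, z, w].
In Python, from plant import ctrl gives the robot as it stands.
- The arm moves only by the tool carry_out, never from a script. Its argument "commands" is a list of rows, each an object with "delta_pos": the shift along the tool's x, y, z in m, a list of three; "delta_rot": the turn, a rotation vector about the tool's x, y, z in rad, a list of three; "claw": the opening in per cent of the stroke, from 0 (shut) to 100 (fully open). A call has 1 to 8 rows; each row is the pose to reach, as a shift and turn from the pose measured when the call began, along the tool's axes at that moment; what a row does not reach only later rows make up. A row lasts 1/12 s, in which the tool goes at most 41.7 mm and 7.16 degrees, less where a joint would pass 70% of its speed; a pose out of reach is approached as far as the arm can. A call with a gripper value outside its range is refused whole. The fingers move at their own pace and stop on an object; "force" is the grip in N (left out, the last holds). Time passes only in rows, so rows that repeat a pose let the fingers close. It gives the time, the measured TCP pose, the force and the opening at its end, in the units of the state.
- ctrl.get_state(): the state, without advancing time (a new reading comes with each control period).
- ctrl.read_camera(name): name is "scene" or "top"; returns (picture, depth): 480x640x3 uint8, red, green, blue; 480x640 float32, m along the optical axis (not along the pixel's ray), 0 where there is no reading.
- ctrl.camera_info(name): a dict with "fx", "fy", "cx", "cy" (pixels), "rvec" (rotation vector, rad) and "tvec" (3), from world to camera coordinates, as OpenCV has them. Camera axes: x right, y down, z forward; pixel columns grow to the right and rows downward; lengths in m; the calibration is good to about 2 mm. A picture is of the moment at which its call begins. camera_info takes no time and is no camera call.
- ctrl.sign_off(): hands the job in, once; it reports no verdict.
The state is a dict: "time": time; "qpos": joint angles; "dq": joint speeds; "joint_efforts": joint torques, N m; "eef_pos": TCP position; "tcp_rot": TCP orientation; "contact_force": force on the tool from outside, world axes, zero at the start; "wrist_torque": the same for the moment, N m; "opening": opening from 0.0 (shut) to 1.0 (fully open).
Only numpy, scipy, OpenCV 4.12 (cv2) and the standard library are available. Lean on these libraries where they do the work, as an engineer would, in place of code of your own. Each camera call takes 0.05 s, during which the arm holds its last target.

TASK

Set the pale acrylic lid with the black knob down on the vacuum chamber so that its step drops inside the rim and it sits seated, centred and level; do not drop it on. Let go of the lid, and only then press the black ball of the spring-return valve lever down to half way, its red pointer in the green part of the quadrant and never down in the red, so that the air is drawn slowly out of the wood blanks. Finish while still holding the lever there, and leave everything else on the bench where it is.

Things in the scene. Friction and masses are not known exactly. Their poses are not given: they have to be found in the camera images.
- lid_knob (a point): Centre of the black knob (upright cylinder, 34 mm diameter, 32 mm tall) on the pale, see-through acrylic chamber lid, which lies flat on the bench left or right of the vacuum station; grasp it here from above. On the lid's axis, 28 mm above the top of the lid's disc; the knob's top is 15 mm higher. z is the lid's axis, up. The lid weighs about 0.4 kg.
- lid_face (a point): Centre of the face that rests on the gasket, 40 mm below the knob's centre: the underside of the lid's acrylic disc (170 mm diameter, 12 mm thick). Under it a step, 134 mm in diameter and 8 mm deep, its bottom edge bevelled 3 mm, drops inside the chamber's mouth. With the lid seated this point is at the chamber mouth's point.
- chamber_rim (a point): Centre of the open mouth of the stainless vacuum chamber, at the top of its grey gasket, 132 mm above the bench. Mouth 142 mm in diameter inside (4 mm to spare round the lid's step), gasket and rim about 160 mm outside. With the lid seated its knob centre is 40 mm above this point. Fixed on the station; axes as the station's.
- station: Vacuum station: plywood board 360 x 400 x 18 mm, fixed to the bench at varying places and yaw (under 0.25 rad). Origin on the bench, x away from the robot, y left. Chamber axis at x -20, y +80 mm; lever valve at x 20, y -130; gauge between them, up to 165 mm high; yellow cordless pump along the far side, near face at x 90, up to 183 mm high, all measured from the bench.
- valve_knob (a point): Centre of the black ball (34 mm diameter) on the end of the valve's lever; it moves with the lever. At rest it is 161 mm above the bench, 53 mm above the pivot and 113 mm from it in the station's -x. Half way down (0.25 rad) it has come down 30 mm and moved 10 mm in -x. At the bottom stop (0.5 rad) it is 61 mm below its rest height. Press it from above.
- valve_pivot (a point): Centre of the lever's pivot, a horizontal pin along the station's y, 108 mm above the bench, at x 20, y -130 mm of the station. The lever reaches from here towards the robot (the station's -x), 125 mm to the ball's centre, and rises 0.44 rad above level at rest. A quadrant plate on its right side has white, green, white and red parts from top to bottom.
- valve_lever (a joint): Angle of the spring-return valve lever in rad: 0 up at rest (shut), grows as the ball is pressed down, 0.5 at the bottom stop. The red pointer is in the green part of the quadrant from 0.18 to 0.32 (half way is 0.25) and in the red part from 0.40. The spring pushes the ball up with about 4 N at rest, 8 N half way, 11 N at the bottom; let go, it springs back up.
- round_blank: Round striped wood blank, 164 mm diameter, 30 mm thick, lying on the other side of the station from the lid; origin at the centre of its underside. Leave alone.
- mallet: Wooden mallet lying flat, head 70 x 130 x 60 mm, handle towards its own -x; origin under the head. Leave alone.
- glue_bottle: Yellow glue bottle, 60 mm diameter, 170 mm tall; origin at the centre of its underside. Leave alone.
- tape_measure: Yellow and black tape measure, 72 x 42 x 60 mm; origin at the centre of its underside. Leave alone.
- try_square: Try square lying flat, dark wooden stock 130 mm along its y, steel blade 200 mm along its x, 20 mm high; origin on the bench 40 mm behind the stock (in its -x). Leave alone.
- sanding_block: Cork sanding block, 70 x 110 x 38 mm; origin at the centre of its underside. Leave alone.
- bar_clamp: Bar clamp lying flat along its x, 340 x 100 mm, 28 mm high, orange handle; origin under the bar, 20 mm from its handle end. Leave alone.
Things that resemble listed ones, but are neither listed nor needed, are in the scene too. Of the things that look like the part that bears lid_knob, the smaller one is meant.

How it is judged:
By the outcome, as a careful person would: the job done as asked, in the order asked, and still so for the second after the job is handed in, while the arm keeps its last pose, push and grip.
It also fails if it takes over 64 s, if anything falls off the work surface, if the arm or the gripper's body presses on something with over 40 N, if the wrist force passes 120 N, or if a joint passes its speed limit or range.

## Working session

There is one attempt and no reset: what is moved stays moved. The work goes in short steps, Python scripts to look and compute and a tool call to move; the robot and the scene stay as the last step left them, time stands still between calls to the robot, and variables do not carry over. Pictures are saved under pics/ and viewed, and the job is handed in when it is done.

Besides the shell and the picture viewer there is one more tool, called as name([rows], argument=value, ...), one row to a line, values as JSON. carry_out: Moves the arm, as the interface text tells. Its arguments: {"type":"object","properties":{"commands":{"type":"array"},"force":{"type":"number"}},"required":["commands"]}

```bash
ls; mkdir -p pics; cat > h.py <<'E'
import numpy as np, cv2
from plant import ctrl
def cam(n):
    i=ctrl.camera_info(n);R=cv2.Rodrigues(np.array(i['rvec'],float))[0];t=np.array(i['tvec'],float).ravel()
    return i,R,t
def ray(n,u,v,z):
    i,R,t=cam(n);d=R.T@np.array([(u-i['cx'])/i['fx'],(v-i['cy'])/i['fy'],1.]);c=-R.T@t
    return c+d*(z-c[2])/d[2]
def dep(n,u,v,D):
    i,R,t=cam(n);z=D[int(v),int(u)];return R.T@(np.array([(u-i['cx'])/i['fx']*z,(v-i['cy'])/i['fy']*z,z])-t)
def proj(n,p):
    i,R,t=cam(n);q=R@np.array(p)+t;return q[0]/q[2]*i['fx']+i['cx'],q[1]/q[2]*i['fy']+i['cy']
def cloud(n,D):
    i,R,t=cam(n);v,u=np.mgrid[:480,:640];P=np.stack([(u-i['cx'])/i['fx']*D,(v-i['cy'])/i['fy']*D,D],-1)
    return (P-t)@R
E
python3 - <<'E'
from h import *
for n in ('scene','top'):
    p,d=ctrl.read_camera(n);cv2.imwrite(f'pics/{n}0.png',p[:,:,::-1]);np.save(f'{n}0.npy',d)
    i,R,t=cam(n);print(n,i['fx'],-R.T@t,R[2])
E
```

```text
pics
scene 589.735593214173 [ 1.14804443 -1.17481376  1.00183211] [-0.43673756  0.70541716 -0.55825347]
top 533.5486143885411 [ 0.14852415 -0.07461417  1.57131271] [ 0.20446366 -0.00617523 -0.97885468]
```

View pics/scene0.png

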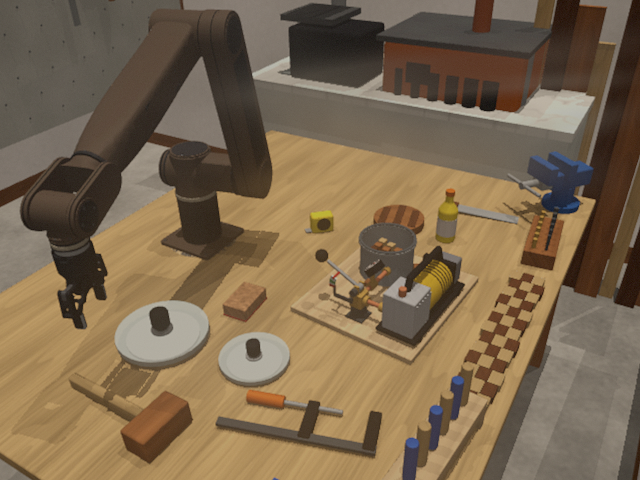

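View pics/top0.png

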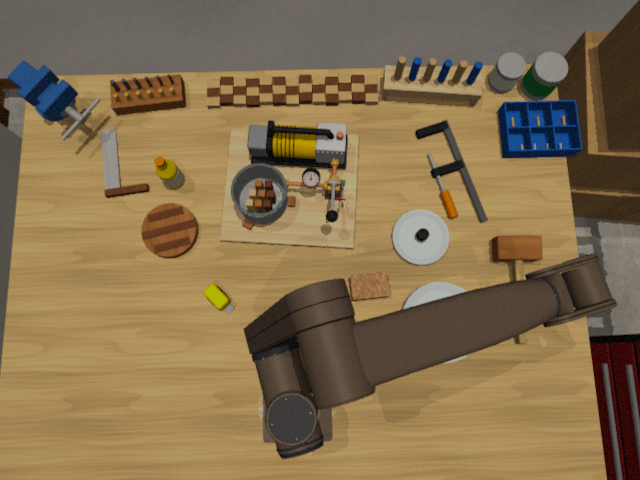

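The smaller lid is at scene (254,350) and top (421,237). The larger lookalike is at scene (162,325) and top (440,322), half hidden by the arm. The smaller one is meant. Next I'll measure and take a close crop.

```bash
cat > m.py <<'E'
from h import *
for n in ('scene','top'):
    im=cv2.imread(f'pics/{n}0.png');D=np.load(f'{n}0.npy');W=cloud(n,D);ok=D>0
    g=im.max(2);hsv=cv2.cvtColor(im,cv2.COLOR_BGR2HSV)
    # lid: pale, low saturation
    m=((hsv[...,1]<50)&(hsv[...,2]>110)&ok&(W[...,2]<.07)&(W[...,2]>.004)).astype(np.uint8)
    c,_=cv2.findContours(m,cv2.RETR_EXTERNAL,cv2.CHAIN_APPROX_NONE)
    for k in c:
        if cv2.contourArea(k)<800: continue
        (u,v),ax,a=cv2.fitEllipse(cv2.convexHull(k)); 
        print(n,'pale',(round(u),round(v)),np.round(ax),ray(n,u,v,.016).round(4), 'z med',np.median(W[...,2][cv2.drawContours(m*0,[k],-1,1,-1)>0]).round(4))
    # lid knob: points 55-70 mm high near
    u0,v0=(254,350) if n=='scene' else (422,236)
    s=np.zeros_like(m);cv2.circle(s,(u0,v0),22,1,-1)
    k=(s>0)&(g<70);ys,xs=np.nonzero(k);print(n,'knob px',xs.mean(),ys.mean(),xs.min(),xs.max(),ys.min(),ys.max(),'ray',ray(n,xs.mean(),ys.mean(),.05))
    kt=k&(abs(W[...,2]-.063)<.004);print('top face',kt.sum(),W[kt].mean(0).round(4),'mid',(W[kt].min(0)+W[kt].max(0))/2)
    # rim: points at z .132
    r=ok&(abs(W[...,2]-.132)<.004)
    s=np.zeros_like(m);cv2.circle(s,(388,252) if n=='scene' else (260,193),38,1,-1);r&=s>0
    P=W[r][:,:2];A=np.c_[2*P,np.ones(len(P))];x=np.linalg.lstsq(A,(P**2).sum(1),rcond=None)[0]
    res=np.hypot(*(P-x[:2]).T);print(n,'rim',len(P),x[:2],np.sqrt(x[2]+x[:2]@x[:2]),res.min(),res.max(),W[r][:,2].mean())
    s=np.zeros_like(m);cv2.circle(s,(322,256) if n=='scene' else (332,216),10,1,-1)
    k=(s>0)&(g<60);ys,xs=np.nonzero(k);print(n,'ball',xs.mean(),ys.mean(),len(xs),xs.min(),xs.max(),ys.min(),ys.max(),ray(n,xs.mean(),ys.mean(),.161), W[k].max(0))
    # board
    b=ok&(abs(W[...,2]-.018)<.003)
    b&=(abs(W[...,0]-.52)<.3)&(abs(W[...,1])<.3);print('board',b.sum())
    bm=cv2.morphologyEx(b.astype(np.uint8),cv2.MORPH_OPEN,np.ones((3,3)))
    rect=cv2.minAreaRect((W[bm>0][:,:2]*1000).astype(np.float32));print(rect)
a=cv2.imread('pics/scene0.png')[300:400,200:320];b=cv2.imread('pics/top0.png')[110:270,210:370]
cv2.imwrite('pics/c1.png',np.hstack([cv2.resize(a,(400,400)),cv2.resize(b,(400,400))]))
E
python3 m.py
```

```text
scene pale (254, 357) [49. 71.] [ 0.4746 -0.3779  0.016 ] z med 0.0206
scene pale (161, 331) [59. 96.] [ 0.2161 -0.4179  0.016 ] z med 0.028
scene knob px 253.05825242718447 349.11650485436894 247 259 339 356 ray [ 0.48116881 -0.38418761  0.05      ]
top face 26 [ 0.4762 -0.3787  0.0622] mid [ 0.47790131 -0.37987446  0.06210649]
scene rim 418 [0.61185851 0.05329201] 0.08972200018758014 0.028191806972348132 0.18351142014653826 0.13128997281960392m.py:23: RuntimeWarning: Mean of empty slice.
  k=(s>0)&(g<60);ys,xs=np.nonzero(k);print(n,'ball',xs.mean(),ys.mean(),len(xs),xs.min(),xs.max(),ys.min(),ys.max(),ray(n,xs.mean(),ys.mean(),.161), W[k].max(0))
  ret = ret.dtype.type(ret / rcount)
Traceback (most recent call last):
  File "m.py", line 23, in <module>
    k=(s>0)&(g<60);ys,xs=np.nonzero(k);print(n,'ball',xs.mean(),ys.mean(),len(xs),xs.min(),xs.max(),ys.min(),ys.max(),ray(n,xs.mean(),ys.mean(),.161), W[k].max(0))
                                                                                  ~~~~~~^^
ValueError: zero-size array to reduction operation minimum which has no identity
```

```bash
python3 -c "
from h import *
print({k:np.round(v,4) for k,v in ctrl.get_state().items()})"
```

```text
{'time': np.float64(0.1), 'qpos': array([-1.315 ,  0.2871,  1.5781,  0.    ,  1.2786, -0.15  ]), 'dq': array([-0.0012, -0.0046, -0.0047, -0.0012, -0.001 ,  0.0001]), 'joint_efforts': array([ 1.10000e-03, -4.07292e+01, -2.93698e+01, -2.00000e-04,
        3.40000e-03,  0.00000e+00]), 'eef_pos': array([ 0.2663, -0.6196,  0.2471]), 'tcp_rot': array([ 9.795e-01,  2.015e-01, -1.000e-04, -1.100e-03]), 'contact_force': array([-0.4871, -0.435 , -0.4978]), 'wrist_torque': array([ 0.0079, -0.004 , -0.0478]), 'opening': np.float64(0.9984)}
```

```bash
sed -i 's/g<60/g<85/; s/^    P=W\[r\].*$/    r\&=np.hypot(W[...,0]-.585,W[...,1]-.105)<.1; P=W[r][:,:2]\n    for _ in range(6):\n        A=np.c_[2*P,np.ones(len(P))];x=np.linalg.lstsq(A,(P**2).sum(1),rcond=None)[0]; R0=np.sqrt(x[2]+x[:2]@x[:2]); res=np.hypot(*(P-x[:2]).T); P=P[abs(res-.0755)<.010]/' m.py; python3 m.py
```

```text
scene pale (254, 357) [49. 71.] [ 0.4746 -0.3779  0.016 ] z med 0.0206
scene pale (161, 331) [59. 96.] [ 0.2161 -0.4179  0.016 ] z med 0.028
scene knob px 253.05825242718447 349.11650485436894 247 259 339 356 ray [ 0.48116881 -0.38418761  0.05      ]
top face 26 [ 0.4762 -0.3787  0.0622] mid [ 0.47790131 -0.37987446  0.06210649]
scene rim 356 [0.59918176 0.08909369] 0.0745472920658618 0.06614346720417688 0.0843135628303895 0.13116804730449386
scene ball 321.41525423728814 255.34745762711864 118 316 327 250 261 [ 0.50783279 -0.10941844  0.161     ] [0.52562364 0.11348609 0.18064265]
board 3862
((640.0755615234375, 4.8342437744140625), (404.2059326171875, 356.8920593261719), 86.79157257080078)
top pale (420, 237) [55. 57.] [ 0.473  -0.3772  0.016 ] z med 0.0208
top knob px 421.8135593220339 234.5 416 428 229 241 ray [ 0.47192018 -0.37511401  0.05      ]
top face 70 [ 0.473  -0.376   0.0628] mid [ 0.47220257 -0.3765662   0.06300325]
top rim 394 [0.59770029 0.09162181] 0.07468964138964541 0.06873124855741485 0.07990104012024282 0.13161993354151003
top ball 331.5 215.6 110 326 337 210 221 [ 0.50740588 -0.11050194  0.161     ] [ 0.53575667 -0.09532318  0.18268688]
board 4728
((628.5700073242188, 9.696502685546875), (396.6266784667969, 331.8017578125), 85.55982971191406)
```

```bash
python3 - <<'E'
from h import *
for n,(u,v) in dict(scene=(388,252),top=(260,193)).items():
    W=cloud(n,np.load(f'{n}0.npy'));print(n,W[v-30:v+31:6,u-30:u+31:6].round(3)[...,2])
    im=cv2.imread(f'pics/{n}0.png');u,v=(322,256) if n=='scene' else (332,216)
    print(im[v-10:v+11:2,u-10:u+11:2].max(2))
    b=W[...,2];print(W[v-8:v+9:4,u-8:u+9:4].round(3))
E
```

```text
scene [[-0.003  0.001  0.002  0.03   0.031  0.029  0.032  0.028  0.033  0.035
   0.03 ]
 [-0.002  0.002  0.128  0.12   0.118  0.117  0.118  0.122  0.133  0.032
   0.022]
 [-0.     0.121  0.107  0.104  0.101  0.096  0.102  0.106  0.117  0.133
  -0.003]
 [ 0.127  0.097  0.086  0.08   0.092  0.074  0.081  0.087  0.098  0.12
  -0.003]
 [ 0.001  0.133  0.067  0.094  0.088  0.096  0.09   0.069  0.077  0.131
   0.003]
 [ 0.017  0.11   0.126  0.13   0.134  0.13   0.132  0.134  0.125  0.103
  -0.001]
 [ 0.018  0.09   0.099  0.107  0.11   0.112  0.109  0.11   0.108  0.082
   0.016]
 [ 0.019  0.07   0.084  0.154  0.145  0.093  0.094  0.091  0.085  0.057
   0.036]
 [ 0.02   0.128  0.137  0.144  0.08   0.086  0.07   0.071  0.06   0.021
   0.178]
 [ 0.016  0.032  0.121  0.053  0.078  0.055  0.055  0.049  0.04   0.177
   0.133]
 [ 0.017  0.03   0.084  0.082  0.033  0.034  0.134  0.143  0.166  0.167
   0.138]]
[[177 185 181 172 171 170 168 166 168 165 168]
 [184 179 173 173 154 157 165 169 164 169 169]
 [178 174 164  92  68  67  74 143 171 169 164]
 [173 173  92  71  71  73  71  60 165 166 173]
 [17
[... 2177 characters left out ...]
 179 180 178 172]
 [121 126 128 128 137 181 179 178 179 178 177]]
[[[ 0.568 -0.092  0.017]
  [ 0.567 -0.104  0.021]
  [ 0.53  -0.113  0.156]
  [ 0.567 -0.128  0.016]
  [ 0.566 -0.14   0.021]]

 [[ 0.555 -0.092  0.019]
  [ 0.515 -0.101  0.17 ]
  [ 0.514 -0.112  0.176]
  [ 0.514 -0.123  0.172]
  [ 0.555 -0.14   0.014]]

 [[ 0.543 -0.092  0.018]
  [ 0.503 -0.101  0.176]
  [ 0.502 -0.111  0.178]
  [ 0.503 -0.122  0.173]
  [ 0.543 -0.14   0.015]]

 [[ 0.531 -0.091  0.019]
  [ 0.494 -0.101  0.165]
  [ 0.493 -0.111  0.17 ]
  [ 0.529 -0.127  0.023]
  [ 0.528 -0.139  0.023]]

 [[ 0.518 -0.091  0.02 ]
  [ 0.517 -0.103  0.024]
  [ 0.519 -0.115  0.013]
  [ 0.517 -0.127  0.019]
  [ 0.516 -0.139  0.021]]]
```

View pics/c1.png

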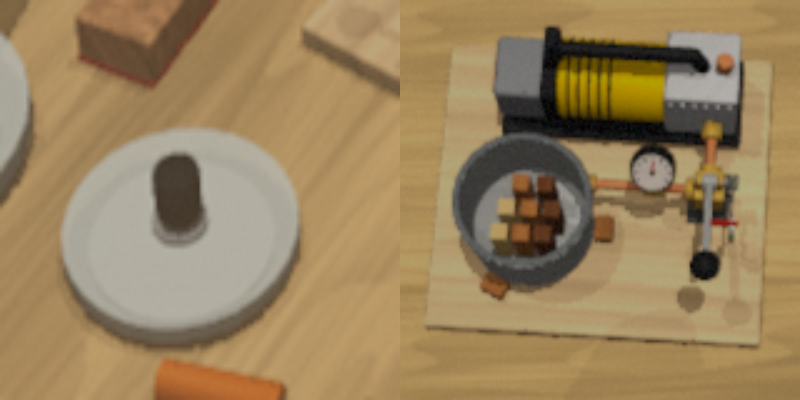

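The crop shows the smaller pale lid with its black knob, at about scene (253,349), so the choice is right. The right half shows the chamber mouth at about top (260,193) and the ball at (331.5,215.6).

Checks against the given sizes:
- The lid is at about (.4735,-.377). Its disc top is at z .0207 (must be .020) and its knob top at .0628 (must be .063).
- The rim is at about (.598,.091) with a mean radius of .0747.
- The distance from chamber to ball is .221 m (must be .222).

```bash
cat >> h.py <<'E'
from scipy.spatial.transform import Rotation as Ro
def to(p,s=None,label=''):
    s=s or ctrl.get_state();r=Ro.from_quat(s['tcp_rot']);d=r.inv().apply(np.array(p)-s['eef_pos'])
    # turn to be exactly tool-down with same yaw
    x=r.as_matrix()[:,0];a=np.arctan2(x[1],x[0]);G=Ro.from_matrix(np.array([[np.cos(a),np.sin(a),0],[np.sin(a),-np.cos(a),0],[0,0,-1]]))
    print(label,'t',round(s['time'],2),'at',s['eef_pos'].round(4),'F',s['contact_force'].round(1),'T',s['wrist_torque'].round(2),'op',round(s['opening'],3),'d',d.round(4),'|d|',np.linalg.norm(d).round(3),'rot',(r.inv()*G).as_rotvec().round(4))
    return d
E
python3 - <<'E'
from h import *
to([.4735,-.377,.16]);to([.4735,-.377,.046])
im=cv2.imread('pics/top0.png');yaws=(-.07,-.09)
for r,c in ((.071,(0,255,0)),(.080,(0,0,255))):
  for a in np.linspace(0,6.283,200):
    u,v=proj('top',[.598+r*np.cos(a),.091+r*np.sin(a),.132]);cv2.circle(im,(round(u),round(v)),0,c,-1)
a=cv2.resize(im[150:235,215:300],(400,400),interpolation=0)
im=cv2.imread('pics/scene0.png')
for r,c in ((.071,(0,255,0)),(.080,(0,0,255))):
  for a2 in np.linspace(0,6.283,200):
    u,v=proj('scene',[.598+r*np.cos(a2),.091+r*np.sin(a2),.132]);cv2.circle(im,(round(u),round(v)),0,c,-1)
cv2.imwrite('pics/rim.png',np.hstack([a,cv2.resize(im[210:295,345:430],(400,400),interpolation=0)]))
E
```

```text
t 0.1 at [ 0.2663 -0.6196  0.2471] F [-0.5 -0.4 -0.5] T [ 0.01 -0.   -0.05] op 0.998 d [ 0.2861 -0.141   0.0875] |d| 0.331 rot [-0.0021 -0.0003  0.    ]
 t 0.1 at [ 0.2663 -0.6196  0.2471] F [-0.5 -0.4 -0.5] T [ 0.01 -0.   -0.05] op 0.998 d [ 0.2861 -0.1407  0.2014] |d| 0.377 rot [-0.0021 -0.0003  0.    ]
```

View pics/rim.png

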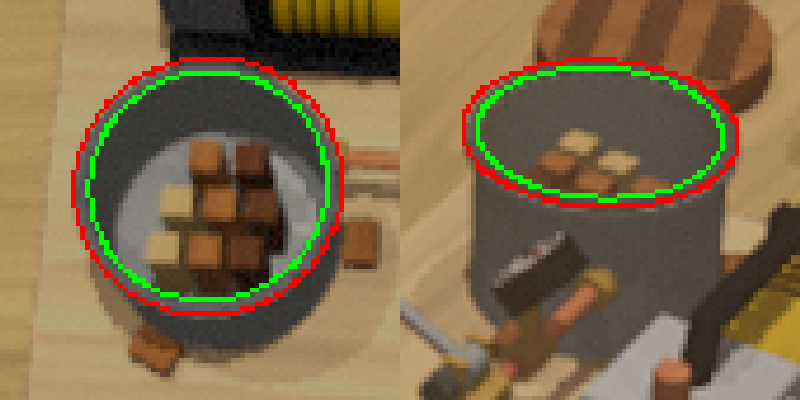

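The predicted rim rings, from (.598,.091,.132), lie on the rim in both views. Now I'll move over the lid.

carry_out([
  {"delta_pos":[0.03,-0.015,0.005],"delta_rot":[0,0,0],"claw":100},
  {"delta_pos":[0.066,-0.033,0.014],"delta_rot":[0,0,0],"claw":100},
  {"delta_pos":[0.102,-0.05,0.025],"delta_rot":[0,0,0],"claw":100},
  {"delta_pos":[0.138,-0.068,0.036],"delta_rot":[0,0,0],"claw":100},
  {"delta_pos":[0.174,-0.086,0.047],"delta_rot":[0,0,0],"claw":100},
  {"delta_pos":[0.21,-0.104,0.058],"delta_rot":[0,0,0],"claw":100},
  {"delta_pos":[0.246,-0.121,0.069],"delta_rot":[0,0,0],"claw":100},
  {"delta_pos":[0.27,-0.133,0.08],"delta_rot":[0,0,0],"claw":100},
], force=40)

```text
time: 0.77
eef_pos: [0.4634, -0.3875, 0.1664]
tcp_rot: [0.979, 0.202, 0.0, -0.002]
contact_force: [0.8, -0.6, -0.2]
opening: 1.002
```

```bash
cat > k.py <<'E'
from h import *
# now nothing hides the lid in top? re-look
p,D=ctrl.read_camera('top');cv2.imwrite('pics/top1.png',p[:,:,::-1])
p,D=ctrl.read_camera('scene');cv2.imwrite('pics/scene1.png',p[:,:,::-1])
to([.4735,-.377,.16]);to([.4735,-.377,.046])
E
python3 k.py
```

```text
t 0.87 at [ 0.4629 -0.3859  0.1642] F [-1.   0.   0.4] T [-0.02  0.01  0.04] op 1.003 d [ 0.0132 -0.0039  0.0043] |d| 0.014 rot [-0.0083  0.0006 -0.    ]
 t 0.87 at [ 0.4629 -0.3859  0.1642] F [-1.   0.   0.4] T [-0.02  0.01  0.04] op 1.003 d [ 0.0133 -0.0029  0.1183] |d| 0.119 rot [-0.0083  0.0006 -0.    ]
```

View pics/scene1.png

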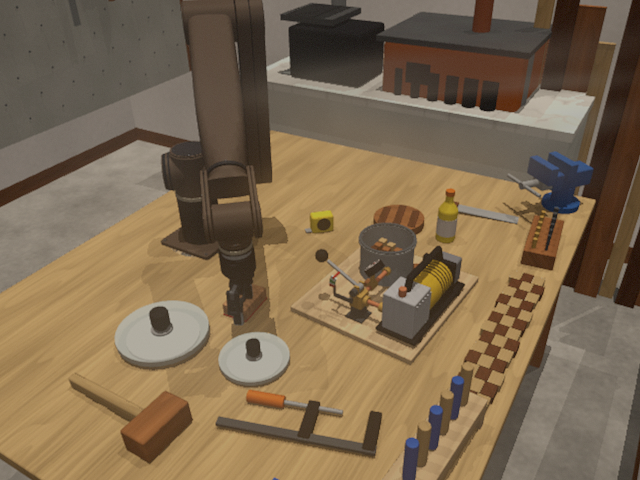

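The scene view shows the open gripper above and just behind the small lid, whose knob is at (253,349). The lid is undisturbed. Lowering, and trimming a small tilt.

carry_out([
  {"delta_pos":[0.007,-0.002,0.01],"delta_rot":[-0.004,0,0],"claw":100},
  {"delta_pos":[0.0133,-0.003,0.03],"delta_rot":[-0.008,0,0],"claw":100},
  {"delta_pos":[0.0133,-0.003,0.052],"delta_rot":[-0.008,0,0],"claw":100},
  {"delta_pos":[0.0133,-0.003,0.074],"delta_rot":[-0.008,0,0],"claw":100},
  {"delta_pos":[0.0133,-0.003,0.094],"delta_rot":[-0.008,0,0],"claw":100},
  {"delta_pos":[0.0133,-0.003,0.107],"delta_rot":[-0.008,0,0],"claw":100},
  {"delta_pos":[0.0133,-0.003,0.115],"delta_rot":[-0.008,0,0],"claw":100},
  {"delta_pos":[0.0133,-0.003,0.117],"delta_rot":[-0.008,0,0],"claw":100},
])

```text
time: 1.53
eef_pos: [0.4725, -0.3768, 0.0454]
tcp_rot: [0.979, 0.204, -0.001, -0.001]
contact_force: [0.3, 0.3, -0.6]
opening: 0.999
```

```bash
python3 -c "
from h import *
to([.4735,-.377,.046])"
```

```text
t 1.53 at [ 0.4725 -0.3768  0.0454] F [ 0.3  0.3 -0.6] T [0.06 0.05 0.  ] op 0.999 d [ 0.0009  0.0006 -0.0006] |d| 0.001 rot [-0.0029  0.0015 -0.    ]
```

carry_out([
  {"delta_pos":[0.0008,0,-0.0006],"delta_rot":[-0.003,0.0015,0],"claw":80},
  {"delta_pos":[0.0008,0,-0.0006],"delta_rot":[-0.003,0.0015,0],"claw":65},
  {"delta_pos":[0.0008,0,-0.0006],"delta_rot":[-0.003,0.0015,0],"claw":50},
  {"delta_pos":[0.0008,0,-0.0006],"delta_rot":[-0.003,0.0015,0],"claw":40},
  {"delta_pos":[0.0008,0,-0.0006],"delta_rot":[-0.003,0.0015,0],"claw":20},
  {"delta_pos":[0.0008,0,-0.0006],"delta_rot":[-0.003,0.0015,0],"claw":20},
  {"delta_pos":[0.0008,0,-0.0006],"delta_rot":[-0.003,0.0015,0],"claw":20},
  {"delta_pos":[0.0008,0,-0.0006],"delta_rot":[-0.003,0.0015,0],"claw":20},
], force=60)

```text
time: 2.2
eef_pos: [0.4739, -0.3771, 0.0475]
tcp_rot: [0.979, 0.204, 0.001, 0.001]
contact_force: [-1.0, 1.0, 6.0]
opening: 0.383
```

```bash
python3 -c "
from h import *
to([.4735,-.377,.25])"
```

```text
t 2.2 at [ 0.4739 -0.3771  0.0475] F [-1.  1.  6.] T [ 0.18  0.11 -0.04] op 0.383 d [-2.000e-04  2.000e-04 -2.025e-01] |d| 0.202 rot [ 0.002  -0.0007 -0.    ]
```

carry_out([
  {"delta_pos":[0,0,-0.004],"delta_rot":[0,0,0],"claw":20},
  {"delta_pos":[0,0,-0.012],"delta_rot":[0,0,0],"claw":20},
  {"delta_pos":[0,0,-0.025],"delta_rot":[0,0,0],"claw":20},
  {"delta_pos":[0,0,-0.045],"delta_rot":[0,0,0],"claw":20},
  {"delta_pos":[0,0,-0.07],"delta_rot":[0,0,0],"claw":20},
  {"delta_pos":[0,0,-0.095],"delta_rot":[0,0,0],"claw":20},
  {"delta_pos":[0,0,-0.12],"delta_rot":[0,0,0],"claw":20},
  {"delta_pos":[0,0,-0.145],"delta_rot":[0,0,0],"claw":20},
])

```text
time: 2.87
eef_pos: [0.4732, -0.3763, 0.1938]
tcp_rot: [0.979, 0.204, 0.0, 0.001]
contact_force: [0.3, 0.2, -4.0]
opening: 0.383
```

carry_out([
  {"delta_pos":[0,0,-0.02],"delta_rot":[0,0,0],"claw":20},
  {"delta_pos":[0,0,-0.04],"delta_rot":[0,0,0],"claw":20},
  {"delta_pos":[0,0,-0.055],"delta_rot":[0,0,0],"claw":20},
  {"delta_pos":[0,0,-0.07],"delta_rot":[0,0,0],"claw":20},
  {"delta_pos":[0,0,-0.078],"delta_rot":[0,0,0],"claw":20},
  {"delta_pos":[0,0,-0.08],"delta_rot":[0,0,0],"claw":20},
])

```text
time: 3.37
eef_pos: [0.4735, -0.3766, 0.2762]
tcp_rot: [0.979, 0.204, 0.001, 0.002]
contact_force: [0.2, -0.0, -4.4]
opening: 0.382
```

```bash
python3 - <<'E'
from h import *
to([.598,.091,.27])
p,D=ctrl.read_camera('scene');cv2.imwrite('pics/scene2.png',p[:,:,::-1])
E
```

```text
t 3.37 at [ 0.4735 -0.3766  0.2762] F [ 0.2 -0.  -4.4] T [ 0.04  0.   -0.05] op 0.382 d [ 0.3006 -0.3792  0.0049] |d| 0.484 rot [ 0.0046 -0.0015 -0.    ]
```

View pics/scene2.png

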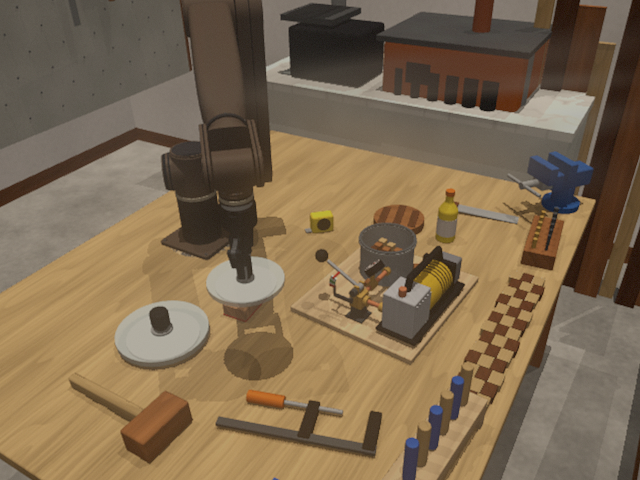

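The lid, at scene (245,280), is held level. The force reads 4.4 N, which matches its weight. Now I'll carry it to the chamber.

carry_out([
  {"delta_pos":[0.008,-0.01,0],"delta_rot":[0,0,0],"claw":20},
  {"delta_pos":[0.023,-0.03,0],"delta_rot":[0.004,-0.001,0],"claw":20},
  {"delta_pos":[0.043,-0.055,0],"delta_rot":[0.004,-0.001,0],"claw":20},
  {"delta_pos":[0.065,-0.082,0],"delta_rot":[0.004,-0.001,0],"claw":20},
  {"delta_pos":[0.087,-0.11,0],"delta_rot":[0.004,-0.001,0],"claw":20},
  {"delta_pos":[0.109,-0.138,0],"delta_rot":[0.004,-0.001,0],"claw":20},
  {"delta_pos":[0.131,-0.166,0],"delta_rot":[0.004,-0.001,0],"claw":20},
  {"delta_pos":[0.153,-0.193,0],"delta_rot":[0.004,-0.001,0],"claw":20},
])

```text
time: 4.08
eef_pos: [0.5359, -0.1354, 0.2729]
tcp_rot: [0.979, 0.204, -0.001, -0.002]
contact_force: [0.9, 0.2, -4.0]
opening: 0.381
```

```bash
python3 - <<'E'
from h import *
to([.598,.091,.275])
E
```

```text
t 4.08 at [ 0.5359 -0.1354  0.2729] F [ 0.9  0.2 -4. ] T [ 0.01 -0.03  0.  ] op 0.381 d [ 0.1473 -0.1828 -0.0016] |d| 0.235 rot [-0.0037  0.0017 -0.    ]
```

carry_out([
  {"delta_pos":[0.024,-0.03,-0.001],"delta_rot":[-0.002,0,0],"claw":20},
  {"delta_pos":[0.048,-0.06,-0.001],"delta_rot":[-0.004,0.001,0],"claw":20},
  {"delta_pos":[0.072,-0.09,-0.001],"delta_rot":[-0.004,0.001,0],"claw":20},
  {"delta_pos":[0.096,-0.12,-0.001],"delta_rot":[-0.004,0.001,0],"claw":20},
  {"delta_pos":[0.118,-0.146,-0.001],"delta_rot":[-0.004,0.001,0],"claw":20},
  {"delta_pos":[0.134,-0.167,-0.001],"delta_rot":[-0.004,0.001,0],"claw":20},
  {"delta_pos":[0.144,-0.179,-0.001],"delta_rot":[-0.004,0.001,0],"claw":20},
  {"delta_pos":[0.147,-0.183,-0.001],"delta_rot":[-0.004,0.001,0],"claw":20},
])

```text
time: 4.75
eef_pos: [0.5967, 0.0946, 0.2724]
tcp_rot: [0.979, 0.205, -0.002, -0.001]
contact_force: [-1.0, 0.1, -4.0]
opening: 0.381
```

```bash
python3 - <<'E'
from h import *
p,D=ctrl.read_camera('scene');cv2.imwrite('pics/scene3.png',p[:,:,::-1])
d=to([.598,.091,.20]);to([.598,.091,.170])
s=ctrl.get_state();kc=s['eef_pos']+[0,0,.002]
im=p[:,:,::-1].copy()
# measure held lid disc in scene: top-face contour
hsv=cv2.cvtColor(im,cv2.COLOR_BGR2HSV);W=cloud('scene',D)
zt=kc[2]-.028
m=(abs(W[...,2]-zt)<.006)&(hsv[...,1]<60)&(np.hypot(W[...,0]-kc[0],W[...,1]-kc[1])<.11)
P=W[m];A=np.c_[P[:,:2],np.ones(len(P))];x=np.linalg.lstsq(A,P[:,2],rcond=None)[0];print('lid top z exp',zt,P[:,2].mean(),'tilt',x[:2])
c,_=cv2.findContours(m.astype(np.uint8),0,1);k=max(c,key=cv2.contourArea);e=cv2.fitEllipse(cv2.convexHull(k));print(e,ray('scene',*e[0],zt),'tcp',kc)
E
```

```text
t 4.8 at [0.5968 0.0938 0.2725] F [-0.9  0.1 -4.1] T [ 0.   -0.03  0.01] op 0.384 d [0.0003 0.0032 0.0725] |d| 0.073 rot [-0.0019  0.0033 -0.    ]
 t 4.8 at [0.5968 0.0938 0.2725] F [-0.9  0.1 -4.1] T [ 0.   -0.03  0.01] op 0.384 d [0.0004 0.0033 0.1025] |d| 0.103 rot [-0.0019  0.0033 -0.    ]
lid top z exp 0.24652061791396293 0.24531727899537134 tilt [-0.0049677   0.00095286]
((389.062744140625, 201.6206512451172), (32.10933303833008, 63.596534729003906), 92.74739837646484) [0.60125216 0.08566236 0.24652062] tcp [0.59675305 0.09380083 0.27452062]
```

View pics/scene3.png

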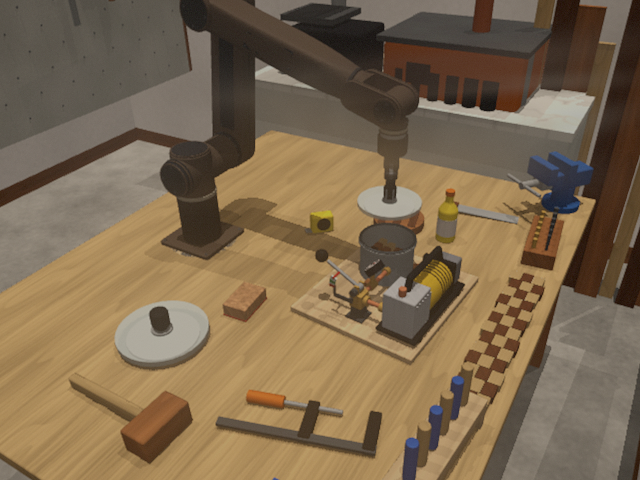

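The lid hovers level over the chamber at (390,201), with tilt under 0.005 rad. I'll lower it to just above the mouth and look again.

carry_out([
  {"delta_pos":[0,0.001,0.008],"delta_rot":[-0.001,0.002,0],"claw":20},
  {"delta_pos":[0,0.003,0.02],"delta_rot":[-0.002,0.003,0],"claw":20},
  {"delta_pos":[0,0.003,0.034],"delta_rot":[-0.002,0.003,0],"claw":20},
  {"delta_pos":[0,0.003,0.048],"delta_rot":[-0.002,0.003,0],"claw":20},
  {"delta_pos":[0,0.003,0.06],"delta_rot":[-0.002,0.003,0],"claw":20},
  {"delta_pos":[0,0.003,0.068],"delta_rot":[-0.002,0.003,0],"claw":20},
  {"delta_pos":[0,0.003,0.072],"delta_rot":[-0.002,0.003,0],"claw":20},
  {"delta_pos":[0,0.003,0.0725],"delta_rot":[-0.002,0.003,0],"claw":20},
])

```text
time: 5.47
eef_pos: [0.597, 0.0908, 0.1983]
tcp_rot: [0.979, 0.205, -0.001, -0.0]
contact_force: [-0.8, 0.8, -4.6]
opening: 0.383
```

```bash
python3 - <<'E'
from h import *
d=to([.598,.091,.17])
s=ctrl.get_state();kc=s['eef_pos']+[0,0,.0005]
for n in('scene','top'):
    p,D=ctrl.read_camera(n);im=p[:,:,::-1].copy();cv2.imwrite(f'pics/{n}4.png',im)
    for c,r,z,col in (((.598,.091),.080,.132,(0,0,255)),(kc[:2],.085,kc[2]-.028,(0,255,0)),(kc[:2],.067,kc[2]-.048,(255,0,0))):
        for a in np.linspace(0,6.283,220):
            u,v=proj(n,[c[0]+r*np.cos(a),c[1]+r*np.sin(a),z]);cv2.circle(im,(round(u),round(v)),0,col,-1)
    u,v=proj(n,kc);u,v=int(u),int(v)
    o=im[v-50:v+70,u-60:u+60];
    globals()[n]=cv2.resize(o,(400,400),interpolation=0)
    W=cloud(n,D);r=(abs(W[...,2]-(kc[2]-.028))<.005)&(np.hypot(W[...,0]-kc[0],W[...,1]-kc[1])<.1);P=W[r]
    print(n,len(P),P.mean(0),(P.min(0)+P.max(0))/2,np.ptp(P,0))
cv2.imwrite('pics/o4.png',np.hstack([scene,top]))
E
```

```text
t 5.47 at [0.597  0.0908 0.1983] F [-0.8  0.8 -4.6] T [0.01 0.04 0.03] op 0.383 d [0.001  0.0003 0.0283] |d| 0.028 rot [-0.001   0.0026 -0.    ]
scene 1476 [0.60259525 0.07790062 0.17105945] [0.59785332 0.08734201 0.17087252] [0.16983968 0.17519889 0.00985888]
top 738 [0.57801404 0.04168387 0.17169522] [0.58807889 0.043244   0.17085734] [0.14878284 0.07484341 0.00994782]
```

View pics/o4.png

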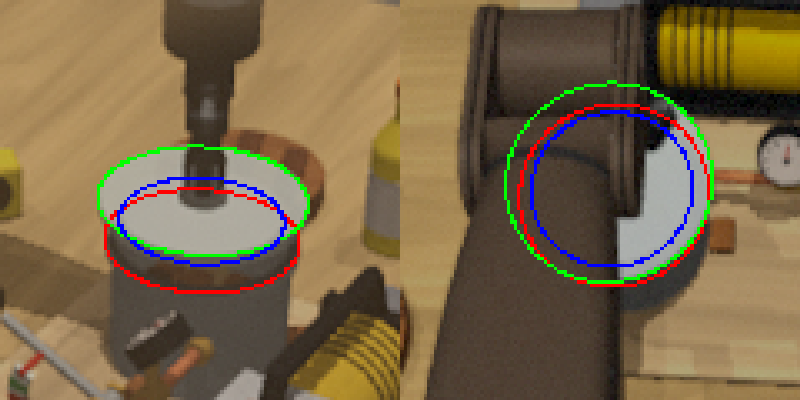

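In both views the held lid lies on its predicted ring (green), concentric with the rim ring (red). Now I'll lower it slowly, the last few millimetres by force.

carry_out([
  {"delta_pos":[0.001,0,0.003],"delta_rot":[-0.001,0.0025,0],"claw":20},
  {"delta_pos":[0.001,0,0.007],"delta_rot":[-0.001,0.0025,0],"claw":20},
  {"delta_pos":[0.001,0,0.011],"delta_rot":[-0.001,0.0025,0],"claw":20},
  {"delta_pos":[0.001,0,0.015],"delta_rot":[-0.001,0.0025,0],"claw":20},
  {"delta_pos":[0.001,0,0.018],"delta_rot":[-0.001,0.0025,0],"claw":20},
  {"delta_pos":[0.001,0,0.02],"delta_rot":[-0.001,0.0025,0],"claw":20},
  {"delta_pos":[0.001,0,0.021],"delta_rot":[-0.001,0.0025,0],"claw":20},
  {"delta_pos":[0.001,0,0.021],"delta_rot":[-0.001,0.0025,0],"claw":20},
])

```text
time: 6.23
eef_pos: [0.5988, 0.0914, 0.1789]
tcp_rot: [0.979, 0.205, 0.001, 0.0]
contact_force: [0.1, -0.2, -4.4]
opening: 0.384
```

```bash
python3 - <<'E'
from h import *
d=to([.598,.091,.1715])
E
```

```text
t 6.23 at [0.5988 0.0914 0.1789] F [ 0.1 -0.2 -4.4] T [-0.06  0.    0.01] op 0.384 d [-0.0009  0.0001  0.0074] |d| 0.007 rot [ 0.0012 -0.0023 -0.    ]
```

carry_out([
  {"delta_pos":[-0.0005,0,0.001],"delta_rot":[0.001,-0.002,0],"claw":20},
  {"delta_pos":[-0.0009,0,0.002],"delta_rot":[0.001,-0.002,0],"claw":20},
  {"delta_pos":[-0.0009,0,0.003],"delta_rot":[0.001,-0.002,0],"claw":20},
  {"delta_pos":[-0.0009,0,0.004],"delta_rot":[0.001,-0.002,0],"claw":20},
  {"delta_pos":[-0.0009,0,0.005],"delta_rot":[0.001,-0.002,0],"claw":20},
  {"delta_pos":[-0.0009,0,0.005],"delta_rot":[0.001,-0.002,0],"claw":20},
])

```text
time: 6.73
eef_pos: [0.5978, 0.091, 0.1736]
tcp_rot: [0.979, 0.205, -0.0, -0.0]
contact_force: [-0.0, 0.6, -3.9]
opening: 0.381
```

```bash
python3 - <<'E'
from h import *
d=to([.598,.091,.1715])
E
```

```text
t 6.73 at [0.5978 0.091  0.1736] F [-0.   0.6 -3.9] T [-0.02 -0.    0.08] op 0.381 d [0.0002 0.0001 0.0021] |d| 0.002 rot [-0.0001  0.0002 -0.    ]
```

Step 5–6 mm inside with no contact. Now the last millimetres.

carry_out([
  {"delta_pos":[0,0,0.0007],"delta_rot":[0,0,0],"claw":20},
  {"delta_pos":[0,0,0.0014],"delta_rot":[0,0,0],"claw":20},
  {"delta_pos":[0,0,0.002],"delta_rot":[0,0,0],"claw":20},
  {"delta_pos":[0,0,0.0025],"delta_rot":[0,0,0],"claw":20},
  {"delta_pos":[0,0,0.0025],"delta_rot":[0,0,0],"claw":20},
])

```text
time: 7.15
eef_pos: [0.5979, 0.091, 0.1716]
tcp_rot: [0.979, 0.205, 0.0, 0.0]
contact_force: [-1.3, 0.6, -1.8]
opening: 0.386
```

```bash
python3 - <<'E'
from h import *
d=to([.598,.091,.1715])
E
```

```text
t 7.15 at [0.5979 0.091  0.1716] F [-1.3  0.6 -1.8] T [ 0.02  0.12 -0.01] op 0.386 d [0.     0.0001 0.0001] |d| 0.0 rot [ 0.0002 -0.0001 -0.    ]
```

Contact has begun: the load fell from -4.4 to -1.8 N at the expected height. Easing down until the weight is fully borne.

carry_out([
  {"delta_pos":[0,0,0.0004],"delta_rot":[0,0,0],"claw":20},
  {"delta_pos":[0,0,0.0008],"delta_rot":[0,0,0],"claw":20},
  {"delta_pos":[0,0,0.001],"delta_rot":[0,0,0],"claw":20},
  {"delta_pos":[0,0,0.001],"delta_rot":[0,0,0],"claw":20},
])

```text
time: 7.48
eef_pos: [0.598, 0.0911, 0.1716]
tcp_rot: [0.979, 0.205, 0.0, 0.0]
contact_force: [-3.3, 0.8, 3.9]
opening: 0.385
```

```bash
python3 - <<'E'
from h import *
d=to([.598,.091,.1715])
p,D=ctrl.read_camera('scene');cv2.imwrite('pics/s5.png',cv2.resize(p[150:320,300:480,::-1],(720,600 if 0 else 680))[:600])
E
```

```text
t 7.48 at [0.598  0.0911 0.1716] F [-3.3  0.8  3.9] T [-0.06  0.58 -0.03] op 0.385 d [-0.0001  0.      0.0001] |d| 0.0 rot [ 0.0003 -0.0003 -0.    ]
```

View pics/s5.png

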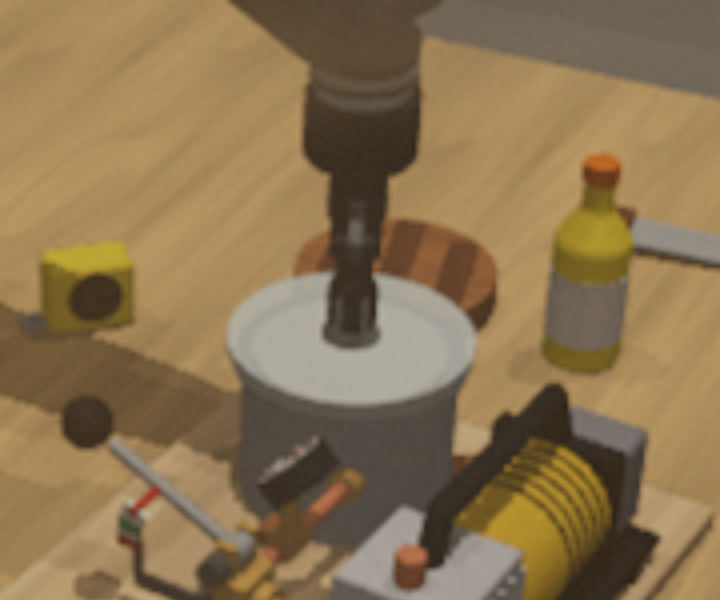

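The lid sits flush on the rim at crop (350,340). The height stayed at .1716 while the push rose to +3.9 N, so it is seated. Opening the jaws.

carry_out([
  {"delta_pos":[0,0,0],"delta_rot":[0,0,0],"claw":45},
  {"delta_pos":[0,0,0],"delta_rot":[0,0,0],"claw":55},
  {"delta_pos":[0,0,0],"delta_rot":[0,0,0],"claw":70},
  {"delta_pos":[0,0,0],"delta_rot":[0,0,0],"claw":85},
  {"delta_pos":[0,0,0],"delta_rot":[0,0,0],"claw":100},
  {"delta_pos":[0,0,0],"delta_rot":[0,0,0],"claw":100},
  {"delta_pos":[0,0,0],"delta_rot":[0,0,0],"claw":100},
])

```text
time: 8.12
eef_pos: [0.5981, 0.0911, 0.1714]
tcp_rot: [0.979, 0.205, 0.0, 0.0]
contact_force: [0.2, 0.1, 1.0]
opening: 1.0
```

```bash
python3 - <<'E'
from h import *
d=to([.598,.091,.2715])
E
```

```text
t 8.12 at [0.5981 0.0911 0.1714] F [0.2 0.1 1. ] T [ 0.   -0.03  0.  ] op 1.0 d [-1.000e-04  1.000e-04 -1.001e-01] |d| 0.1 rot [ 0.0003 -0.0004 -0.    ]
```

carry_out([
  {"delta_pos":[0,0,-0.005],"delta_rot":[0,0,0],"claw":100},
  {"delta_pos":[0,0,-0.015],"delta_rot":[0,0,0],"claw":100},
  {"delta_pos":[0,0,-0.03],"delta_rot":[0,0,0],"claw":100},
  {"delta_pos":[0,0,-0.05],"delta_rot":[0,0,0],"claw":100},
  {"delta_pos":[0,0,-0.07],"delta_rot":[0,0,0],"claw":100},
  {"delta_pos":[0,0,-0.085],"delta_rot":[0,0,0],"claw":100},
  {"delta_pos":[0,0,-0.1],"delta_rot":[0,0,0],"claw":100},
])

```text
time: 8.7
eef_pos: [0.5985, 0.0911, 0.2741]
tcp_rot: [0.979, 0.205, 0.001, 0.0]
contact_force: [-0.5, -0.7, -0.1]
opening: 1.001
```

```bash
python3 - <<'E'
from h import *
for n in('scene','top'):
    p,D=ctrl.read_camera(n);im=p[:,:,::-1].copy();cv2.imwrite(f'pics/{n}6.png',im);W=cloud(n,D)
    r=np.hypot(W[...,0]-.598,W[...,1]-.091);m=(abs(W[...,2]-.144)<.006)&(r<.1);P=W[m]
    A=np.c_[P[:,:2],np.ones(len(P))];x=np.linalg.lstsq(A,P[:,2],rcond=None)[0]
    print(n,len(P),'z',P[:,2].mean(),'tilt',x[:2],'mid',(P.min(0)+P.max(0))/2,np.ptp(P,0))
to([.505,-.11,.26])
E
```

```text
scene 1542 z 0.14418140549138125 tilt [-0.0020516   0.00469186] mid [0.59792271 0.08912194 0.14394172] [0.1717502  0.18314372 0.01185835]
top 1114 z 0.14425060805376713 tilt [0.00023498 0.00254118] mid [0.59106892 0.04989061 0.14412342] [0.15806068 0.08988833 0.01166353]
 t 8.8 at [0.5998 0.0911 0.2764] F [0.1 0.8 0.1] T [ 0.   -0.04 -0.01] op 1.0 d [-0.1678  0.146   0.0156] |d| 0.223 rot [ 0.0037 -0.0078 -0.    ]
```

View pics/scene6.png

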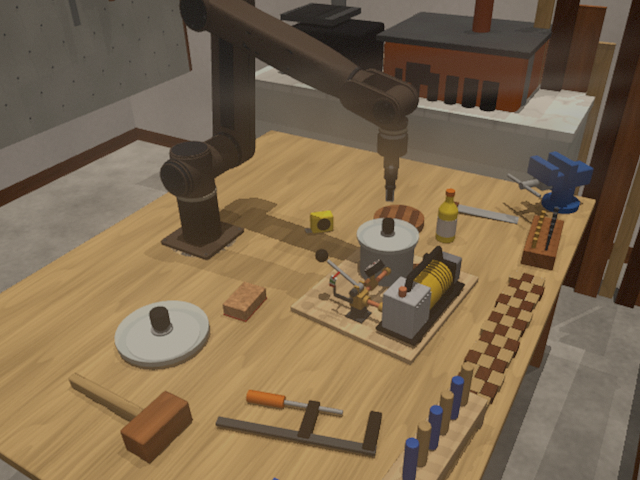

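View pics/top6.png

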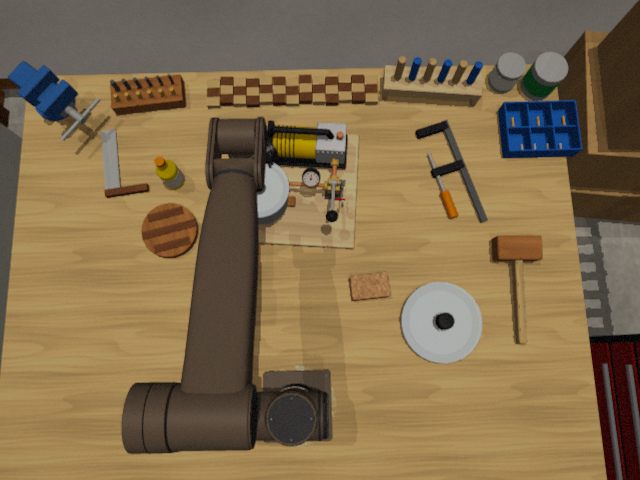

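The lid is seated and level: top face z .1442 (should be .144), tilt under 0.005 rad, scene (388,240). The jaws are clear of the knob. The ball is unmoved at top (331,216) and scene (322,256). Now I'll go above the ball and shut the fingers on the way.

carry_out([
  {"delta_pos":[-0.02,0.017,0],"delta_rot":[0.004,-0.004,0],"claw":100},
  {"delta_pos":[-0.045,0.039,0],"delta_rot":[0.004,-0.008,0],"claw":60},
  {"delta_pos":[-0.071,0.061,0],"delta_rot":[0.004,-0.008,0],"claw":0},
  {"delta_pos":[-0.097,0.084,0.003],"delta_rot":[0.004,-0.008,0],"claw":0},
  {"delta_pos":[-0.123,0.107,0.008],"delta_rot":[0.004,-0.008,0],"claw":0},
  {"delta_pos":[-0.147,0.128,0.012],"delta_rot":[0.004,-0.008,0],"claw":0},
  {"delta_pos":[-0.162,0.141,0.015],"delta_rot":[0.004,-0.008,0],"claw":0},
  {"delta_pos":[-0.168,0.146,0.016],"delta_rot":[0.004,-0.008,0],"claw":0},
])

```text
time: 9.47
eef_pos: [0.5032, -0.112, 0.2584]
tcp_rot: [0.979, 0.204, -0.001, -0.0]
contact_force: [0.2, -0.6, -0.4]
opening: 0.007
```

```bash
python3 - <<'E'
from h import *
to([.504,-.11,.205])
E
```

```text
t 9.47 at [ 0.5032 -0.112   0.2584] F [ 0.2 -0.6 -0.4] T [ 0.04 -0.05  0.05] op 0.007 d [ 0.0017 -0.0015  0.0534] |d| 0.053 rot [-0.0012  0.0019 -0.    ]
```

carry_out([
  {"delta_pos":[0.001,-0.001,0.008],"delta_rot":[-0.001,0.002,0],"claw":0},
  {"delta_pos":[0.0017,-0.0015,0.02],"delta_rot":[-0.001,0.002,0],"claw":0},
  {"delta_pos":[0.0017,-0.0015,0.032],"delta_rot":[-0.001,0.002,0],"claw":0},
  {"delta_pos":[0.0017,-0.0015,0.042],"delta_rot":[-0.001,0.002,0],"claw":0},
  {"delta_pos":[0.0017,-0.0015,0.05],"delta_rot":[-0.001,0.002,0],"claw":0},
  {"delta_pos":[0.0017,-0.0015,0.053],"delta_rot":[-0.001,0.002,0],"claw":0},
  {"delta_pos":[0.0017,-0.0015,0.053],"delta_rot":[-0.001,0.002,0],"claw":0},
])

```text
time: 10.05
eef_pos: [0.5036, -0.1092, 0.2037]
tcp_rot: [0.979, 0.204, -0.001, -0.001]
contact_force: [0.2, -0.4, -1.0]
opening: 0.002
```

```bash
python3 - <<'E'
from h import *
to([.504,-.11,.193])
p,D=ctrl.read_camera('scene');cv2.imwrite('pics/s7.png',cv2.resize(p[190:330,270:440,::-1],(720,593)))
E
```

```text
t 10.05 at [ 0.5036 -0.1092  0.2037] F [ 0.2 -0.4 -1. ] T [-0.03  0.   -0.01] op 0.002 d [0.0001 0.001  0.0107] |d| 0.011 rot [-0.0023  0.0018 -0.    ]
```

View pics/s7.png

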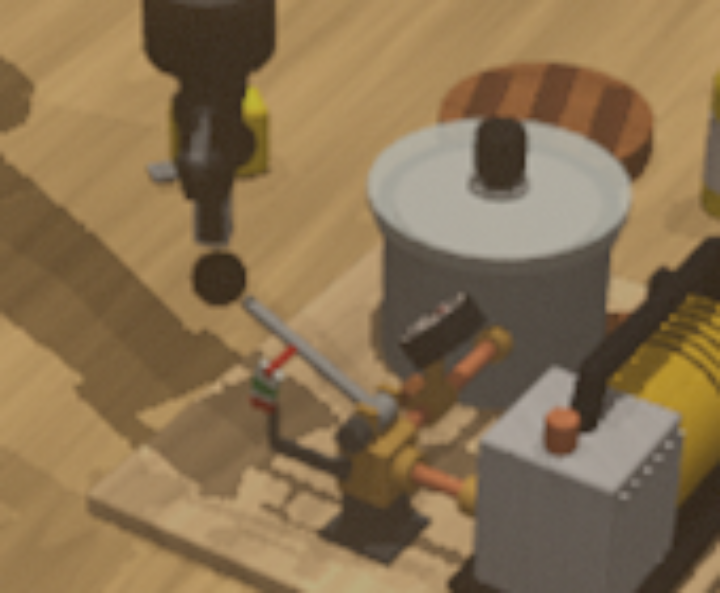

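The shut fingertips, at crop (212,240), are about 9 mm over the ball at (218,278). The pointer is up in the white. Now I'll find contact.

carry_out([
  {"delta_pos":[0,0.0005,0.003],"delta_rot":[-0.002,0.002,0],"claw":0},
  {"delta_pos":[0,0.001,0.006],"delta_rot":[-0.002,0.002,0],"claw":0},
  {"delta_pos":[0,0.001,0.009],"delta_rot":[-0.002,0.002,0],"claw":0},
  {"delta_pos":[0,0.001,0.012],"delta_rot":[-0.002,0.002,0],"claw":0},
  {"delta_pos":[0,0.001,0.014],"delta_rot":[-0.002,0.002,0],"claw":0},
  {"delta_pos":[0,0.001,0.014],"delta_rot":[-0.002,0.002,0],"claw":0},
])

```text
time: 10.6
eef_pos: [0.5038, -0.1105, 0.1915]
tcp_rot: [0.979, 0.204, -0.0, 0.0]
contact_force: [-3.6, 1.1, 6.9]
opening: -0.002
```

```bash
python3 - <<'E'
from h import *
to([.4975,-.109,.165])
E
```

```text
t 10.6 at [ 0.5038 -0.1105  0.1915] F [-3.6  1.1  6.9] T [ 0.12  0.69 -0.01] op -0.002 d [-0.0051 -0.0039  0.0265] |d| 0.027 rot [-0.      0.0008 -0.    ]
```

Contact: 6.9 N at the expected height. Pressing on along the ball's arc, stopping short of half way to check.

carry_out([
  {"delta_pos":[-0.0006,-0.0005,0.003],"delta_rot":[0,0,0],"claw":0},
  {"delta_pos":[-0.0012,-0.001,0.006],"delta_rot":[0,0.001,0],"claw":0},
  {"delta_pos":[-0.002,-0.0015,0.009],"delta_rot":[0,0.001,0],"claw":0},
  {"delta_pos":[-0.0026,-0.002,0.012],"delta_rot":[0,0.001,0],"claw":0},
  {"delta_pos":[-0.0032,-0.0025,0.015],"delta_rot":[0,0.001,0],"claw":0},
  {"delta_pos":[-0.0038,-0.003,0.018],"delta_rot":[0,0.001,0],"claw":0},
  {"delta_pos":[-0.0043,-0.0033,0.021],"delta_rot":[0,0.001,0],"claw":0},
  {"delta_pos":[-0.0043,-0.0033,0.021],"delta_rot":[0,0.001,0],"claw":0},
])

```text
time: 11.27
eef_pos: [0.4979, -0.1096, 0.1717]
tcp_rot: [0.979, 0.204, -0.001, 0.0]
contact_force: [-4.8, 0.6, 8.3]
opening: -0.003
```

```bash
python3 - <<'E'
from h import *
to([.4975,-.109,.165])
p,D=ctrl.read_camera('scene');cv2.imwrite('pics/s8.png',cv2.resize(p[230:310,290:390,::-1],(750,600),interpolation=2))
E
```

```text
t 11.27 at [ 0.4979 -0.1096  0.1717] F [-4.8  0.6  8.3] T [0.05 0.88 0.02] op -0.003 d [-0.0001 -0.0008  0.0067] |d| 0.007 rot [-0.0001  0.0021 -0.    ]
```

View pics/s8.png

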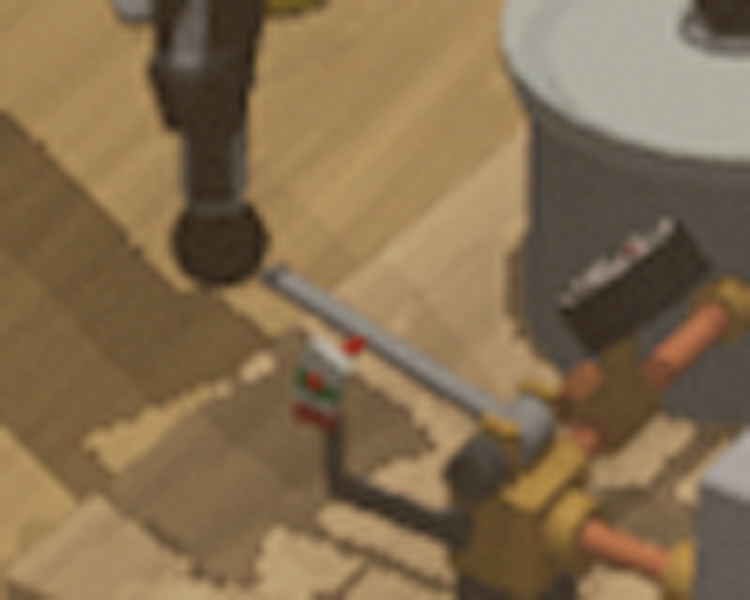

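The red pointer tip, at crop (318,382), is on the upper part of the green. The ball is about 23 mm down. About 6.5 mm more to half way.

carry_out([
  {"delta_pos":[0,-0.0004,0.002],"delta_rot":[0,0.001,0],"claw":0},
  {"delta_pos":[-0.0002,-0.0008,0.004],"delta_rot":[0,0.002,0],"claw":0},
  {"delta_pos":[-0.0002,-0.0008,0.0055],"delta_rot":[0,0.002,0],"claw":0},
  {"delta_pos":[-0.0002,-0.0008,0.0068],"delta_rot":[0,0.002,0],"claw":0},
  {"delta_pos":[-0.0002,-0.0008,0.0068],"delta_rot":[0,0.002,0],"claw":0},
  {"delta_pos":[-0.0002,-0.0008,0.0068],"delta_rot":[0,0.002,0],"claw":0},
])

```text
time: 11.82
eef_pos: [0.4972, -0.1094, 0.1669]
tcp_rot: [0.979, 0.205, -0.001, 0.0]
contact_force: [-5.3, 0.5, 9.1]
opening: -0.001
```

```bash
cat > chk.py <<'E'
from h import *
import sys
to([.4975,-.109,.165])
p,D=ctrl.read_camera('scene');im=p[:,:,::-1].copy();cv2.imwrite(sys.argv[1],cv2.resize(im[230:310,290:390],(750,600),interpolation=2))
s=np.zeros((480,640),np.uint8);cv2.rectangle(s,(308,252),(330,276),1,-1)
# ball: dark, lower disc
k=((im.max(2)<85)&(s>0)).astype(np.uint8);W=cloud('scene',D)
ys,xs=np.nonzero(k);print('dark',xs.min(),xs.max(),ys.max())
# ball centre: lowest dark row minus radius in px
i,R,t=cam('scene');z=(R@np.array([.4975,-.109,.131])+t)[2];rp=.017/z*i['fx']
for th in(.18,.25,.32):
    dx=.125*(np.cos(.44)-np.cos(.44-th));dz=.125*(np.sin(.44)-np.sin(.44-th))
    c=[.5076+dx*.996,-.11-dx*.085,.161-dz];print(th,'drop',round(dz,4),'pred ball px',np.round(proj('scene',c),1),'r',round(rp,1),'TCP z',round(c[2]+.034,4))
print('measured centre (%.1f,%.1f)'%((xs[ys>258].min()+xs[ys>258].max())/2,ys.max()+.5-rp))
E
python3 chk.py pics/s9.png
```

```text
t 11.82 at [ 0.4972 -0.1094  0.1669] F [-5.3  0.5  9.1] T [ 0.07  0.97 -0.02] op -0.001 d [ 0.0004 -0.0003  0.0019] |d| 0.002 rot [-0.      0.0019 -0.    ]
dark 313 324 269
0.18 drop 0.0211 pred ball px [318.9 261.3] r 6.6 TCP z 0.1739
0.25 drop 0.0296 pred ball px [318.4 263.8] r 6.6 TCP z 0.1654
0.32 drop 0.0383 pred ball px [318.  266.3] r 6.6 TCP z 0.1567
measured centre (318.5,262.9)
```

View pics/s9.png

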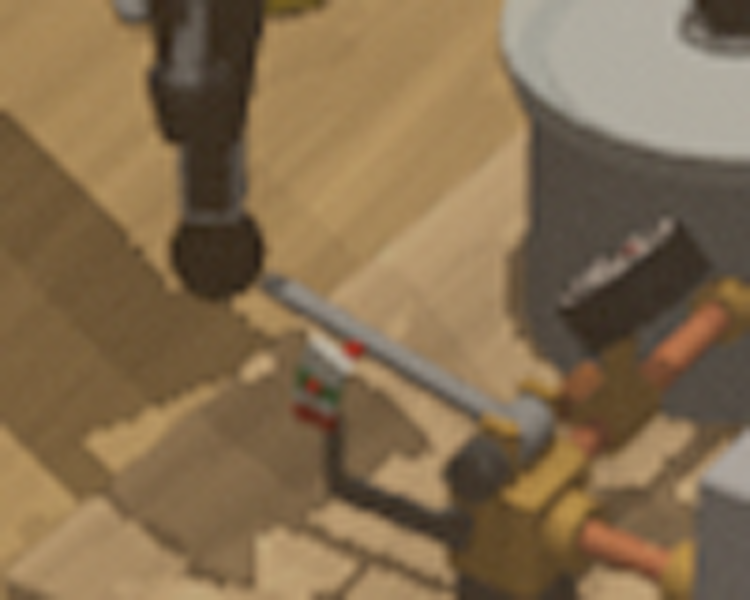

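The red tip, at crop (315,387), is in the green. TCP height and ball pixel both give about 0.23–0.24 rad. One small nudge to half way, then hold and recheck.

carry_out([
  {"delta_pos":[0,0,0.001],"delta_rot":[0,0.001,0],"claw":0},
  {"delta_pos":[0,0,0.0025],"delta_rot":[0,0.001,0],"claw":0},
  {"delta_pos":[0,0,0.0025],"delta_rot":[0,0.001,0],"claw":0},
  {"delta_pos":[0,0,0.0025],"delta_rot":[0,0.001,0],"claw":0},
  {"delta_pos":[0,0,0.0025],"delta_rot":[0,0.001,0],"claw":0},
  {"delta_pos":[0,0,0.0025],"delta_rot":[0,0.001,0],"claw":0},
  {"delta_pos":[0,0,0.0025],"delta_rot":[0,0.001,0],"claw":0},
  {"delta_pos":[0,0,0.0025],"delta_rot":[0,0.001,0],"claw":0},
])

```text
time: 12.53
eef_pos: [0.4972, -0.1096, 0.1664]
tcp_rot: [0.979, 0.205, -0.001, 0.0]
contact_force: [-5.4, 1.6, 8.9]
opening: -0.002
```

```bash
python3 chk.py pics/s10.png; python3 - <<'E'
from h import *
p,D=ctrl.read_camera('scene');W=cloud('scene',D);cv2.imwrite('pics/scene10.png',p[:,:,::-1])
m=(abs(W[...,2]-.144)<.006)&(np.hypot(W[...,0]-.598,W[...,1]-.091)<.1);P=W[m];x=np.linalg.lstsq(np.c_[P[:,:2],np.ones(len(P))],P[:,2],rcond=None)[0]
print('lid',P[:,2].mean(),x[:2]);s=ctrl.get_state();print(s['eef_pos'],s['time'])
E
```

```text
t 12.53 at [ 0.4972 -0.1096  0.1664] F [-5.4  1.6  8.9] T [0.34 0.76 0.02] op -0.002 d [ 0.0005 -0.0004  0.0014] |d| 0.002 rot [-0.0003  0.0016 -0.    ]
dark 313 324 269
0.18 drop 0.0211 pred ball px [318.9 261.3] r 6.6 TCP z 0.1739
0.25 drop 0.0296 pred ball px [318.4 263.8] r 6.6 TCP z 0.1654
0.32 drop 0.0383 pred ball px [318.  266.3] r 6.6 TCP z 0.1567
measured centre (318.5,262.9)
lid 0.14424495927302278 [-0.00019671  0.00335544]
[ 0.49723994 -0.10955844  0.16638845] 12.6333
```

View pics/s10.png

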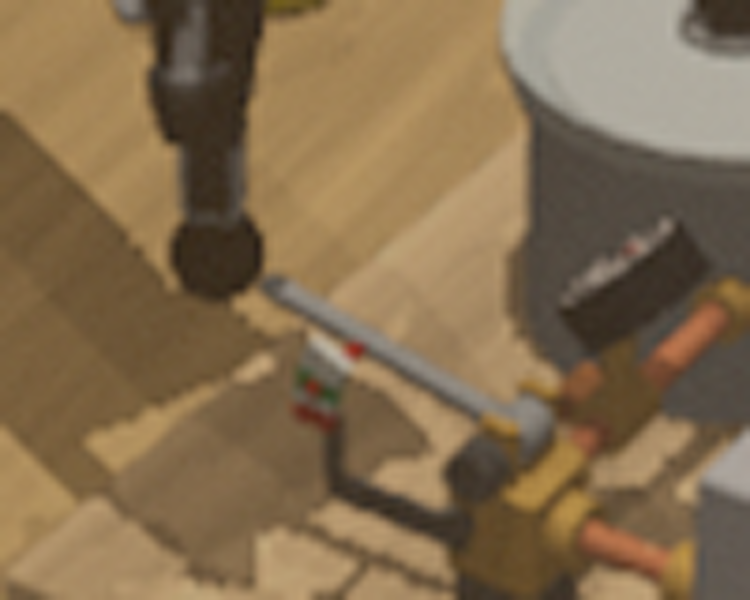

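View pics/scene10.png

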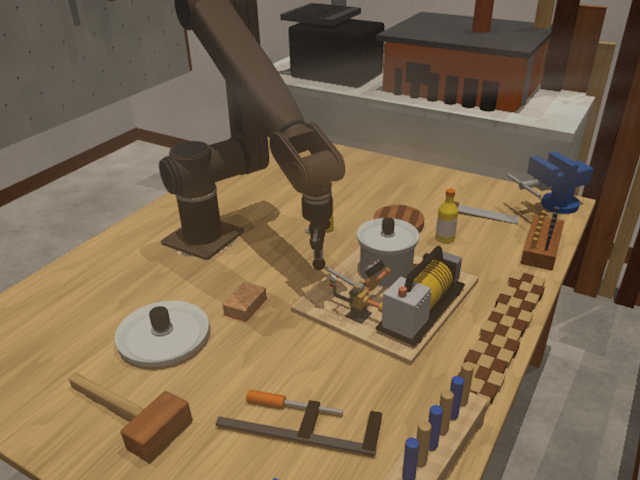

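The pointer is mid-green at crop (316,387), and the ball's centre at (318.5,262.9) matches about 0.23–0.24 rad. The pose is steady and everything else is where it was. Handing in.

```bash
python3 -c "
from plant import ctrl
print(ctrl.sign_off())"
```

```text
the job is handed in; nothing more can be done
None
```

I set the smaller lid on the chamber, let go of it, then pressed the valve lever to about half way. The arm was still holding it there at hand-in, about 12.6 s into the 64 s allowed.

- **Lid:** I lowered it by hand-sized steps until the chamber took its weight, about 4 N. Its top face then measured z 0.1442 m (0.144 expected) with tilt under 0.005 rad, and it measured the same after the press.
- **Centring:** I released it within about 1 mm of the measured mouth centre, (0.598, 0.091). The scene view after release agreed within 2 mm. The top view could not confirm this because the arm hid half the lid.
- **Lever:** The red pointer was in the green and never reached the red. Tool height gave about 0.24 rad and the ball's pixel about 0.23 rad, both just short of 0.25. The push was about 9 N upward, close to the spring's 8 N.
- **Side force:** There was a steady side force of about 5 N on the fingertips while holding the lever, which I put down to friction on the ball.
- **Everything else:** In the last scene picture nothing else looked out of place; the tape measure and round blank were partly hidden.

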